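# Make up two treatment kits from the stock

### The job

Make up two kits from the stock on the couch. In the tray with three compartments put the smaller flat plaster carton in the wide compartment, the brown dropper bottle in the middle one and the large vial in the end one; in the tray with two compartments put the small upright vial carton in the wide compartment and the small vial in the small one. Everything must stand on its underside on the tray floor, the two vials and the brown dropper bottle must never be laid over or toppled, and the big needle carton and the clear nozzle bottle stay where they are.

Things in the scene. Friction and masses are not known exactly. Their poses are not given: they have to be found in the camera images.
- tray_three: White tray, grey floor, three compartments, fixed; 214 mm long (y, plus 10 mm lugs), 76 wide (x), rim 14 high, floor and walls 3 thick. Origin: centre of underside. Compartments 70 wide inside in x, centred on x=0; in y from the -y end: wide 102 long, centre y=-53; middle 50, y=+26; end 50, y=+79. Length roughly along world x, wide compartment farthest; left or right of the stock.
- tray_two: White tray, grey floor, two compartments, fixed; 161 mm long (y, plus 10 mm lugs), 76 wide (x), rim 14 high, floor and walls 3 thick. Origin: centre of underside. Compartments 70 wide inside in x, centred on x=0; in y from the -y end: wide 102 long, centre y=-26.5; small 50, y=+52.5. Length roughly along world x, wide compartment farthest; left or right of the stock.
- plaster_box: Plaster carton, white with a magenta end, 50 x 82 x 36 mm (x, y, z): flat, the smaller of the two flat cartons, loose, about 0.05 kg. Origin: centre of its underside; x across the short side, y along the long side, z up. It stands on its underside. 
- vial_carton: Vial carton, white with a blue end, 40 x 60 x 52 mm (x, y, z): the shortest and highest of the three cartons, loose, about 0.06 kg. Origin: centre of its underside; x across the short side, y along the long side, z up. It stands on its underside. 
- large_vial: Large glass vial with a dark cap, loose, 22 mm in diameter, 47 mm high, about 0.025 kg (grip the glass between 10 and 40 mm up). Origin: centre of its underside, z up; it stands upright. 
- small_vial: Small glass vial with a pale metal cap, loose, 17 mm in diameter, 34 mm high, about 0.015 kg (grip the glass between 10 and 32 mm up). Origin: centre of its underside, z up; it stands upright. 
- brown_dropper: Brown glass bottle with a black rubber dropper top, loose, body 33 mm in diameter and 70 mm high, 102 mm high over all, about 0.07 kg. Origin: centre of its underside, z up; it stands upright. 
- needle_box: Needle carton, white with a green end, 58 x 106 x 43 mm (x, y, z): the largest carton, loose, about 0.11 kg, stands among the stock and belongs in neither kit; leave it. Origin: centre of its underside; x across the short side, y along the long side, z up. It stands on its underside. 
- alcohol_bottle: Clear soft plastic bottle with a long pointed nozzle, 49 mm in diameter, 144 mm high, loose, at the far left; leave it. Origin: centre of its underside, z up; it stands upright. 

How it is judged:
By the outcome, as a careful person would: the job done as asked, in the order asked, and still so for the second after the job is handed in, with the robot touching nothing.
It also fails if it takes over 112 s, if anything falls off the work surface, if the arm or the gripper's body presses on something with over 40 N, if the wrist force passes 120 N, or if a joint passes its speed limit or range.

### The arm

A 6-joint arm with a two-finger parallel gripper is mounted at the origin on a cart in front of the work surface, level with it; the furniture and walls round the work are solid. World frame = base frame: x ahead of the robot, y to its left, z up, the work surface at z = 0. Lengths are in m, angles in rad, forces in N, time in s.
With the tool pointing down it reaches from about 0.3 to 0.775 m from the base axis. Payload 14.6 kg.
Tool frame: the origin (TCP) lies at the very end of the fingers, on their centre line; the grasp point (between the pads) lies 19 mm behind it; z points along the fingers, y is the line along which they close (so a half turn about z gives the same grasp; the last joint's range is limited). The gripper opens to 94 mm and grips with 3 to 60 N. Pads are 16 mm wide; open, the fingers measure 119 mm over their backs; the gripper's body (75 mm by 177 mm) begins 78 mm behind the grasp point.
Start: joints at [-1.348, 0.3, 1.521, -0, 1.321, -0.067], TCP at [0.157, -0.527, 0.205] pointing down, gripper open.
Joint ranges: [-3.03, 3.03], [-0.79, 2.21], [0.23, 2.52], [-1.04, 4.18], [0, 3.07], [-2.55, 2.55]. Speed limits (rad/s): [2.22, 2.22, 2.57, 3.14, 3.14, 3.14].

### API

Orientations are given as [roll, pitch, yaw] about the fixed x, y, z axes, in that order (R = Rz(yaw) Ry(pitch) Rx(roll)).
In Python, from station import ctrl, cams gives the robot as it stands. The module is installed in compiled form; this text tells all that it offers.
- The arm moves only by the tool arm_command, never from a script. Its argument "plan" is a list that holds one entry, the list of rows, each a list of 7 numbers: the shift along the tool's x, y, z in parts of the range, where 1.0 means 750 mm, then the turn, a rotation vector about the tool's x, y, z in a scale on which 1.0 is pi rad, then the closure, from -1 (fully open) to 1 (shut). A call has 1 to 12 rows; each row is the pose to reach, as a shift and turn from the pose commanded when the call began, along the tool's axes at that moment; what a row does not reach only later rows make up. A row lasts 1/10 s, in which the tool goes at most 50 mm and 8.59 degrees, less where a joint would pass 70% of its speed; a pose out of reach is approached as far as the arm can. A shift or turn number past 1, either way, is cut back to 1. A call with a gripper value outside its range is refused whole. The fingers move at their own pace and stop on an object; "squeeze" is the grip in N (left out, the last holds). Time passes only in rows, so rows that repeat a pose let the fingers close. It gives the time, the measured TCP pose, the force, the opening and the grip force at its end, in the units of the state.
- ctrl.get_obs(): the state, without advancing time (a new reading comes with each control period).
- cams.camera(name): name is "scene" or "top" or "wrist"; returns (picture, depth): 480x640x3 uint8, blue, green, red; 480x640 float32, m along the optical axis (not along the pixel's ray), 0 where there is no reading.
- cams.camera_info(name): a dict with "fx", "fy", "cx", "cy" (pixels), "world_to_cam" (4x4, takes a point from world to camera coordinates). Camera axes: x right, y down, z forward; pixel columns grow to the right and rows downward; lengths in m; the calibration is good to about 2 mm. A picture is of the moment at which its call begins: read the wrist's pose just before it. camera_info takes no time and is no camera call; for the wrist camera it gives the pose at the moment of the call.
- ctrl.hand_in(): hands the job in; it is judged then, once.
The state is a dict: "time_s": time; "qpos": joint angles; "joint_vel": joint speeds; "tau": joint torques, N m; "ee_pos": TCP position; "eef_rot": TCP orientation; "force": force on the tool from outside, world axes, zero at the start; "moment": the same for the moment, N m; "grip_width": finger opening in m; "grip_force": force on a finger pad.
Only numpy, scipy, OpenCV 4.12 (cv2) and the standard library are available. Lean on these libraries where they do the work, as an engineer would, in place of code of your own. Each camera call takes 0.05 s, during which the arm holds its last target. There are 200 camera calls.

## Working session

There is one attempt and no reset: what is moved stays moved. The work goes in short steps, Python scripts to look and compute and a tool call to move; the robot and the scene stay as the last step left them, time stands still between calls to the robot, and variables do not carry over. Pictures are saved under pics/ and viewed, at most 14 in all, crops included, and the job is handed in when it is done.

Besides the shell and the picture viewer there is one more tool, called as a command line: name --argument value ..., lists and objects as JSON in quotes. arm_command: Moves the arm, as the interface text tells. Its arguments: {"type":"object","properties":{"plan":{"type":"array"},"squeeze":{"type":"number"}},"required":["plan"]}

```bash
mkdir -p pics; python3 - <<'E'
from station import ctrl,cams
import cv2,numpy as np
o=ctrl.get_obs();print(o)
for n in("top","scene"):
    p,d=cams.camera(n);cv2.imwrite(f"pics/{n}0.png",p);np.save(f"{n}0.npy",d)
    print(n,cams.camera_info(n))
E
```

```text
{'time_s': 0.0, 'qpos': array([-1.34761387e+00,  3.00486640e-01,  1.52157550e+00,  2.57243066e-05,
        1.32072368e+00, -6.65734764e-02]), 'joint_vel': array([-0.00028391, -0.00167079, -0.00144659,  0.00042055, -0.00046196,
       -0.00118927]), 'tau': array([-1.72540811e-03, -5.31804442e+01, -3.52737522e+01,  7.07967044e-02,
        2.44221976e-02, -7.93888876e-05]), 'ee_pos': array([ 0.1571035 , -0.52680626,  0.20488018]), 'eef_rot': array([-3.14040379e+00, -1.04235574e-04,  2.89749491e-01]), 'force': array([ 0.60668789,  0.55685477, -0.67423609]), 'moment': array([ 0.02980177,  0.02864102, -0.05001027]), 'grip_force': 0.0, 'grip_width': 0.09438077284648826}
top {'fx': 500.0720039726803, 'fy': 500.0720039726803, 'cx': 324.96734928895034, 'cy': 246.24827740779384, 'world_to_cam': array([[-2.20646959e-02, -9.99756540e-01,  1.02332035e-04,
         7.34960017e-02],
       [-9.98496051e-01,  2.20317383e-02, -5.02019874e-02,
         5.54796522e-01],
       [ 5.01875106e-02, -1.20986972e-03, -9.98739080e-01,
         1.26681769e+00],
       [ 0.00000000e+00,  0.00000000e+00,  0.00000000e+00,
         1.00000000e+00]])}
scene {'fx': 472.9008772899708, 'fy': 472.9008772899708, 'cx': 323.08791694978237, 'cy': 238.20545383855995, 'world_to_cam': array([[-0.76250526, -0.64689437,  0.010649  ,  0.48607401],
       [-0.40659719,  0.46633011, -0.78563029,  0.23482423],
       [ 0.50325386, -0.60337708, -0.6186046 ,  0.81765809],
       [ 0.        ,  0.        ,  0.        ,  1.        ]])}
```

View pics/top0.png

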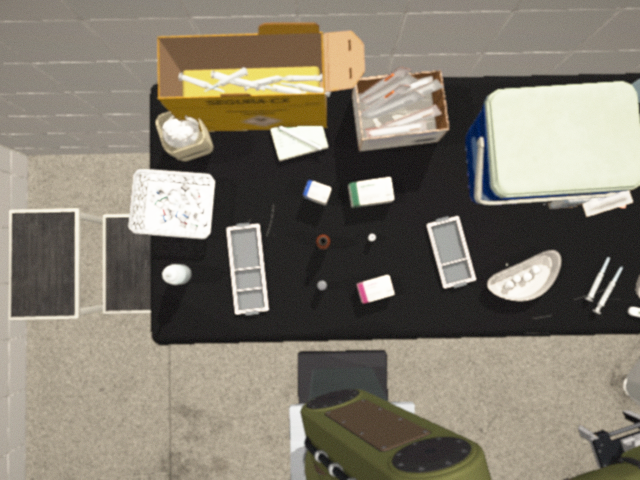

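View pics/scene0.png

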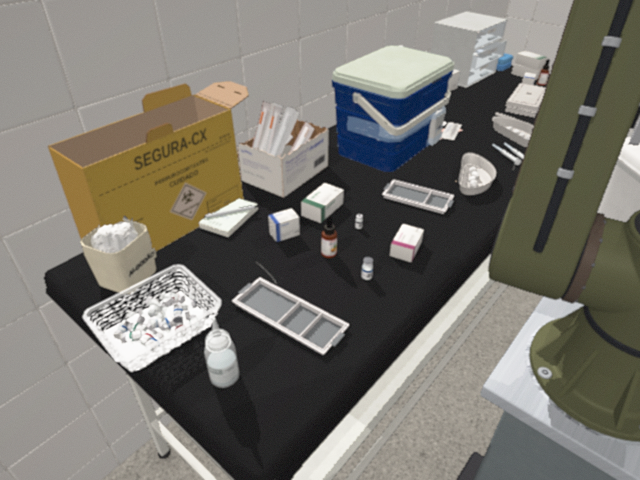

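The top view shows tray_three at about (247,268), tray_two (451,252), plaster carton (376,289), vial carton (317,191), needle carton (371,192), dropper (323,241), small vial (372,237) and large vial (322,285).

```bash
python3 - <<'E'
import cv2
p=cv2.imread("pics/top0.png")
c=p[170:320,220:480];cv2.imwrite("pics/crop0.png",cv2.resize(c,None,fx=3,fy=3,interpolation=cv2.INTER_CUBIC))
E
cat > h.py <<'E'
import numpy as np
from station import ctrl,cams
def px2w(n,u,v,z,info=None):
    i=info or cams.camera_info(n);T=np.linalg.inv(i["world_to_cam"])
    r=T[:3,:3]@[(u-i["cx"])/i["fx"],(v-i["cy"])/i["fy"],1];o=T[:3,3]
    return o+r*(z-o[2])/r[2]
E
```

```text
(no output)
```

View pics/crop0.png

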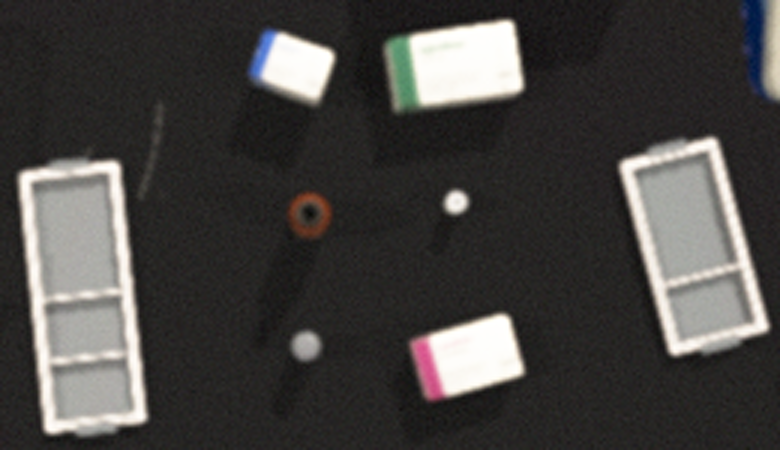

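The enlarged crop shows all items clearly separate. I'll measure via depth, checked against hand-read corners.

```bash
python3 - <<'E'
from h import *
import cv2
i=cams.camera_info("top");T=np.linalg.inv(i["world_to_cam"]);d=np.load("top0.npy")
v,u=np.mgrid[:480,:640]
P=np.stack([(u-i["cx"])/i["fx"]*d,(v-i["cy"])/i["fy"]*d,d],-1)@T[:3,:3].T+T[:3,3]
g=cv2.cvtColor(cv2.imread("pics/top0.png"),6)
def full(x,y): return 220+(x+.5)/3-.5,170+(y+.5)/3-.5
Q={"tray3":([(18,172),(121,160),(147,422),(45,434)],.014),"tray2":([(619,160),(716,138),(770,330),(672,356)],.014),
"plaster":([(412,343),(508,313),(525,373),(431,402)],.036),"vialc":([(266,30),(335,52),(320,104),(250,80)],.052),
"needle":([(386,38),(515,20),(523,92),(395,112)],.043)}
for n,(c,z) in Q.items():
    W=np.array([px2w("top",*full(*q),z) for q in c]);e=np.diff(np.vstack([W,W[:1]]),axis=0)
    (cx,cy),s,a=cv2.minAreaRect((W[:,:2]*1000).astype(np.float32))
    print(n,W[:,:2].mean(0).round(4),"edges",np.linalg.norm(e,axis=1).round(4),"dirs",np.degrees(np.arctan2(e[:,1],e[:,0])).round(1))
    c=np.array([full(*q) for q in c]);m=np.zeros((480,640),np.uint8);cv2.fillPoly(m,[c.round().astype(int)],1)
    k=m>0;z_=P[k][:,2];print("   z pct",np.percentile(z_,[5,50,95]).round(4))
    if z>.02:
        b=np.zeros((480,640),bool);b[int(c[:,1].min())-4:int(c[:,1].max())+5,int(c[:,0].min())-4:int(c[:,0].max())+5]=1
        k=b&(P[...,2]>z-.006);r=cv2.minAreaRect((P[k][:,:2]*1000).astype(np.float32));print("   depthrect",np.round(r[0],1),np.round(r[1],1),round(r[2],1),P[k][:,:2].mean(0).round(4))
for n,q,z in(("drop",(310,215),.102),("small",(456,202),.034),("large",(306,346),.047)):
    a,b=full(*q);a_,b_=int(round(a)),int(round(b));w=P[b_-8:b_+9,a_-8:a_+9].reshape(-1,3);k=w[:,2]>z-.006
    print(n,px2w("top",a,b,z).round(4),"depth",w[k].mean(0).round(4),k.sum(),w[:,2].max().round(4))
print(px2w("top",323,241,.102),T[:3,3])
E
```

```text
tray3 [0.5038 0.2611] edges [0.0886 0.2243 0.087  0.2243] dirs [ -84.6 -175.2   95.4    5.2]
   z pct [-0.0007  0.0045  0.0155]
tray2 [ 0.5355 -0.2611] edges [0.0854 0.1698 0.0865 0.1727] dirs [ -78.5 -166.3  103.5   13.3]
   z pct [-0.0013  0.0039  0.0151]
plaster [ 0.4453 -0.0643] edges [0.0842 0.0519 0.0822 0.0515] dirs [ -74.  -165.8  105.8   16.5]
   z pct [-0.0003  0.0361  0.0404]
   depthrect [448.1 -20.6] [174.4  71.6] 84.6 [ 0.4458 -0.0592]
vialc [0.6909 0.0776] edges [0.0604 0.0453 0.0616 0.044 ] dirs [-109.1  162.7   69.7  -18.8]
   z pct [0.0012 0.0514 0.0561]
   depthrect [607.2  86.5] [ 66.4 225.6] 85.2 [0.6893 0.0796]
needle [ 0.6902 -0.0582] edges [0.1095 0.0612 0.1086 0.0629] dirs [ -83.3 -175.4   97.7    5.5]
   z pct [-0.0001  0.0421  0.0465]
   depthrect [629.5   2.6] [105.1 281.1] 45.9 [ 0.6893 -0.0562]
drop [0.5637 0.0658 0.102 ] depth [0.5666 0.0677 0.0993] 19 0.1025
small [ 0.576  -0.0571  0.034 ] depth [ 0.5732 -0.0521  0.0791] 28 1.2931
large [0.4584 0.0716 0.047 ] depth [0.4572 0.0733 0.0473] 48 0.0526
[0.56449639 0.0657612  0.102     ] [0.49200538 0.06278766 1.2930647 ]
```

```bash
cat >> h.py <<'E'
from scipy.spatial.transform import Rotation as R
def to(*targets):
    """each target x,y,z (m), yaw deg: shift/turn from the pose now"""
    o=ctrl.get_obs();r0=R.from_euler("xyz",o["eef_rot"])
    for x,y,z,yaw in targets:
        s=r0.inv().apply(np.array([x,y,z])-o["ee_pos"])*1000
        t=(r0.inv()*R.from_euler("xyz",[np.pi,0,np.radians(yaw)])).as_rotvec()
        print((x,y,z,yaw),"->",s.round(1),t.round(3),"rows",round(max(np.linalg.norm(s)/50,np.degrees(np.linalg.norm(t))/8.59),1))
    print("t",round(o["time_s"],2),"tcp",o["ee_pos"].round(4),"rpy",np.degrees(o["eef_rot"]).round(1),"w",round(o["grip_width"],4),"q",o["qpos"].round(2))
E
python3 -c "
from h import *
to((.445,-.064,.2,106))"
```

```text
(0.445, -0.064, 0.2, 106) -> [ 408.1 -361.3    5.4] [-1.00e-03 -1.00e-03 -1.56e+00] rows 10.9
t 0.1 tcp [ 0.1571 -0.5269  0.205 ] rpy [-179.9   -0.    16.6] w 0.0937 q [-1.35  0.3   1.52  0.    1.32 -0.07]
```

The rows are not in the units I measure in: shifts go in shares of 750 mm and turns go in shares of pi rad. I convert before sending: 408 mm is 0.544, -361 mm is -0.4813, -1.56 rad is -0.4966.

arm_command --plan '[[[0.544, -0.4813, 0.0067, 0, 0, -0.4966, -1], [0.544, -0.4813, 0.0067, 0, 0, -0.4966, -1], [0.544, -0.4813, 0.0067, 0, 0, -0.4966, -1], [0.544, -0.4813, 0.0067, 0, 0, -0.4966, -1], [0.544, -0.4813, 0.0067, 0, 0, -0.4966, -1], [0.544, -0.4813, 0.0067, 0, 0, -0.4966, -1], [0.544, -0.4813, 0.0067, 0, 0, -0.4966, -1], [0.544, -0.4813, 0.0067, 0, 0, -0.4966, -1], [0.544, -0.4813, 0.0067, 0, 0, -0.4966, -1], [0.544, -0.4813, 0.0067, 0, 0, -0.4966, -1], [0.544, -0.4813, 0.0067, 0, 0, -0.4966, -1], [0.544, -0.4813, 0.0067, 0, 0, -0.4966, -1]]]'

```text
time_s: 1.3
ee_pos: [0.4464, -0.0608, 0.2]
eef_rot: [-3.141, -0.001, 1.857]
force: [0.7, -0.7, 0.6]
grip_width: 0.0938
grip_force: 0.0
```

```bash
python3 -c "
from h import *
import cv2
to((.445,-.064,.2,106),(.445,-.064,.1,106),(.445,-.064,.014,106))
print(cams.camera_info('wrist'))
i=cams.camera_info('wrist');p,d=cams.camera('wrist');cv2.imwrite('pics/w1.png',p);np.save('w1.npy',d);np.save('w1i.npy',i,allow_pickle=True)
"
```

```text
(0.445, -0.064, 0.2, 106) -> [-2.7 -2.2  0. ] [-0.    -0.001  0.007] rows 0.1
(0.445, -0.064, 0.1, 106) -> [ -2.8  -2.2 100. ] [-0.    -0.001  0.007] rows 2.0
(0.445, -0.064, 0.014, 106) -> [ -2.8  -2.2 186. ] [-0.    -0.001  0.007] rows 3.7
t 1.3 tcp [ 0.4464 -0.0608  0.2   ] rpy [-180.    -0.   106.4] w 0.0938 q [-0.22  0.08  1.79  0.    1.27 -0.5 ]
{'fx': 419.0252987766104, 'fy': 419.0252987766104, 'cx': 315.6773930090909, 'cy': 242.01963885026748, 'world_to_cam': array([[ 9.59723455e-01,  2.80945964e-01, -5.04325353e-04,
        -4.11184500e-01],
       [ 2.71229370e-01, -9.26060142e-01,  2.62387580e-01,
        -2.03849350e-01],
       [ 7.32496959e-02, -2.51956302e-01, -9.64962436e-01,
         3.38235813e-01],
       [ 0.00000000e+00,  0.00000000e+00,  0.00000000e+00,
         1.00000000e+00]])}
```

View pics/w1.png

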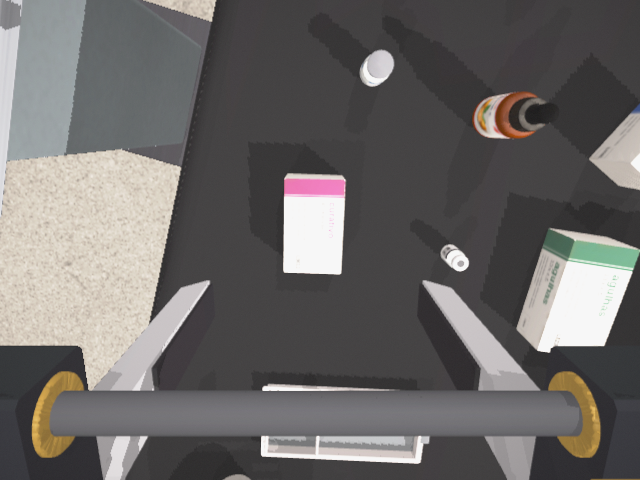

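The wrist view shows the plaster carton top from (285,179) to (342,274), the large vial cap near (380,65), small vial cap near (459,263) and dropper tip near (543,111).

```bash
python3 -c "
from h import *
i=np.load('w1i.npy',allow_pickle=True).item()
W=np.array([px2w('',*q,.036,i) for q in((285,179),(345,180),(342,274),(283,272))]);e=np.diff(W,axis=0);print(W.mean(0),np.linalg.norm(e,axis=1),np.degrees(np.arctan2(e[:,1],e[:,0])))
for n,q,z in(('lv',(380,65),.047),('sv',(460,263),.034),('dr',(543,111),.1)):print(n,px2w('',*q,z,i))
to((.445,-.064,.2,106))"
```

```text
[ 0.4461261  -0.06619885  0.036     ] [0.04901416 0.08128307 0.0512042 ] [  15.36914165  -74.46675398 -165.72644558]
lv [0.45790983 0.06835957 0.047     ]
sv [ 0.57668672 -0.06122034  0.034     ]
dr [0.56108643 0.06270625 0.1       ]
(0.445, -0.064, 0.2, 106) -> [-1.1 -0.7 -0. ] [-0.001 -0.001  0.004] rows 0.0
t 1.35 tcp [ 0.4454 -0.0627  0.2   ] rpy [-179.9   -0.   106.2] w 0.0934 q [-0.22  0.08  1.8   0.    1.27 -0.5 ]
```

Scaled: 186 mm is 0.248, 165 mm is 0.22.

arm_command --plan '[[[0, 0.0013, 0.1067, 0, 0, 0, -0.5], [0, 0.0013, 0.1733, 0, 0, 0, -0.5], [0, 0.0013, 0.22, 0, 0, 0, -0.5], [0, 0.0013, 0.248, 0, 0, 0, -0.5], [0, 0.0013, 0.248, 0, 0, 0, -0.5], [0, 0.0013, 0.248, 0, 0, 0, -0.5], [0, 0.0013, 0.248, 0, 0, 0, 1], [0, 0.0013, 0.248, 0, 0, 0, 1], [0, 0.0013, 0.248, 0, 0, 0, 1], [0, 0.0013, 0.248, 0, 0, 0, 1], [0, 0.0013, 0.248, 0, 0, 0, 1], [0, 0.0013, 0.248, 0, 0, 0, 1]]]' --squeeze 12

```text
time_s: 2.55
ee_pos: [0.4466, -0.0645, 0.0157]
eef_rot: [3.14, 0.001, 1.85]
force: [-2.5, -0.4, 9.9]
grip_width: 0.0504
grip_force: 12.0
```

```bash
python3 -c "
from h import *
to((.445,-.064,.014,106),(.445,-.064,.14,106),(.557,.2657,.14,185),(.557,.2657,.019,185))"
```

```text
(0.445, -0.064, 0.014, 106) -> [ 0.9 -1.4  1.7] [ 0.002  0.001 -0.   ] rows 0.0
(0.445, -0.064, 0.14, 106) -> [   0.8   -1.2 -124.3] [ 0.002  0.001 -0.   ] rows 2.5
(0.557, 0.2657, 0.14, 185) -> [ 286.9  197.3 -124.2] [ 1.000e-03  2.000e-03 -1.379e+00] rows 9.2
(0.557, 0.2657, 0.019, 185) -> [287.  197.1  -3.2] [ 1.000e-03  2.000e-03 -1.379e+00] rows 9.2
t 2.55 tcp [ 0.4466 -0.0645  0.0157] rpy [1.799e+02 1.000e-01 1.060e+02] w 0.0504 q [-0.22  0.35  1.96 -0.    0.83 -0.5 ]
```

Scaled: 288 mm is 0.384, 196 mm is 0.2613, -1.38 rad is -0.4393.

arm_command --plan '[[[0, 0, -0.0667, 0, 0, 0, 1], [0, 0, -0.1333, 0, 0, 0, 1], [0, 0, -0.1693, 0, 0, 0, 1], [0.384, 0.2613, -0.1693, 0, 0, -0.4393, 1], [0.384, 0.2613, -0.1693, 0, 0, -0.4393, 1], [0.384, 0.2613, -0.1693, 0, 0, -0.4393, 1], [0.384, 0.2613, -0.1693, 0, 0, -0.4393, 1], [0.384, 0.2613, -0.1693, 0, 0, -0.4393, 1], [0.384, 0.2613, -0.1693, 0, 0, -0.4393, 1], [0.384, 0.2613, -0.1693, 0, 0, -0.4393, 1], [0.384, 0.2613, -0.1693, 0, 0, -0.4393, 1], [0.384, 0.2613, -0.1693, 0, 0, -0.4393, 1]]]'

```text
time_s: 3.75
ee_pos: [0.5548, 0.2679, 0.1413]
eef_rot: [-3.141, -0.0, -3.075]
force: [-0.6, -0.6, 0.2]
grip_width: 0.0505
grip_force: 12.0
```

arm_command --plan '[[[0, 0, 0, 0, 0, 0, 1], [0, 0, 0, 0, 0, 0, 1]]]'

```text
time_s: 3.95
ee_pos: [0.555, 0.2665, 0.1418]
eef_rot: [3.141, 0.0, -3.088]
force: [0.3, -0.5, -0.9]
grip_width: 0.0504
grip_force: 12.0
```

```bash
python3 -c "
from h import *
import cv2
to((.557,.2657,.14,185),(.557,.2657,.019,185))
i=cams.camera_info('wrist');p,d=cams.camera('wrist');cv2.imwrite('pics/w2.png',p);np.save('w2i.npy',i,allow_pickle=True)
"
```

```text
(0.557, 0.2657, 0.14, 185) -> [-1.9 -0.9  1.8] [ 0.     0.    -0.034] rows 0.2
(0.557, 0.2657, 0.019, 185) -> [ -1.9  -0.9 122.8] [ 0.     0.    -0.034] rows 2.5
t 3.95 tcp [0.555  0.2665 0.1418] rpy [ 180.     0.  -176.9] w 0.0504 q [ 0.39  0.5   1.39  0.    1.25 -1.24]
```

View pics/w2.png

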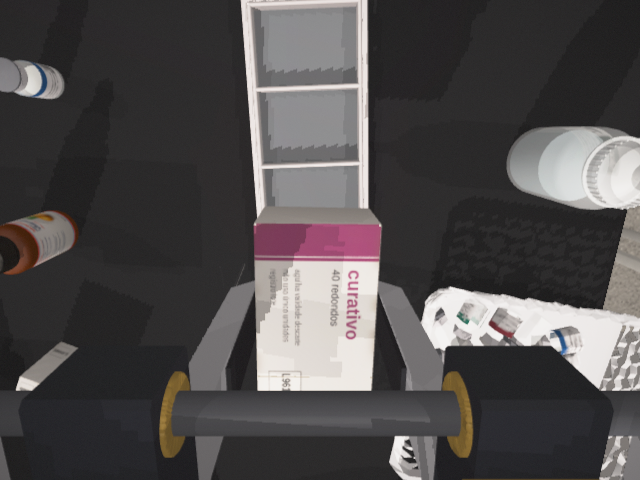

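The tray and carton are in view; dividers run (257,91)–(358,88) and (263,165)–(358,163), giving a check on the tray pose.

```bash
python3 -c "
from h import *
i=np.load('w2i.npy',allow_pickle=True).item()
W=np.array([px2w('',*q,.014,i)[:2] for q in((257,89),(358,87),(263,166),(358,164))])
print(W.round(4),np.linalg.norm(W[0]-W[1]),np.linalg.norm(W[2]-W[3]))
a=(W[0]+W[1])/2;b=(W[2]+W[3])/2;print(a,b,np.linalg.norm(a-b),np.degrees(np.arctan2(*(a-b)[::-1])))
u=-np.array([.9962,.0872])
print([ (b+u*(k+.5e-3)).round(4) for k in(-.053,.026,.079,0)])
"
```

```text
[[0.4552 0.22  ]
 [0.4503 0.2897]
 [0.5076 0.2252]
 [0.5026 0.2938]] 0.06982234968644165 0.0687983313535183
[0.45272548 0.25486294] [0.5050764  0.25950455] 0.052556283353134586 -174.93320675520454
[array([0.5574, 0.2641]), array([0.4787, 0.2572]), array([0.4259, 0.2526]), array([0.5046, 0.2595])]
```

Scaled: 122 mm is 0.1627, 120 mm is 0.16, -0.034 rad is -0.0108.

arm_command --plan '[[[-0.0027, -0.0013, 0.0533, 0, 0, -0.0108, 1], [-0.0027, -0.0013, 0.1067, 0, 0, -0.0108, 1], [-0.0027, -0.0013, 0.1333, 0, 0, -0.0108, 1], [-0.0027, -0.0013, 0.152, 0, 0, -0.0108, 1], [-0.0027, -0.0013, 0.1573, 0, 0, -0.0108, 1], [-0.0027, -0.0013, 0.16, 0, 0, -0.0108, 1], [-0.0027, -0.0013, 0.1627, 0, 0, -0.0108, 1], [-0.0027, -0.0013, 0.1627, 0, 0, -0.0108, 1], [-0.0027, -0.0013, 0.1627, 0, 0, -0.0108, 1]]]'

```text
time_s: 4.9
ee_pos: [0.5574, 0.2658, 0.0202]
eef_rot: [3.141, 0.001, -3.05]
force: [0.2, -0.2, 0.3]
grip_width: 0.0501
grip_force: 12.0
```

Scaled: -130 mm is -0.1733, -90 mm is -0.12.

arm_command --plan '[[[0, 0, 0.0013, 0, 0, 0, 1], [0, 0, 0.0027, 0, 0, 0, 1], [0, 0, 0.0027, 0, 0, 0, 1], [0, 0, 0.0027, 0, 0, 0, -0.4], [0, 0, 0.0027, 0, 0, 0, -0.4], [0, 0, 0.0027, 0, 0, 0, -0.4], [0, 0, 0.0027, 0, 0, 0, -0.4], [0, 0, -0.0533, 0, 0, 0, -0.4], [0, 0, -0.12, 0, 0, 0, -0.4], [0, 0, -0.1733, 0, 0, 0, -0.4], [0, 0, -0.1733, 0, 0, 0, -0.4]]]'

```text
time_s: 6.0
ee_pos: [0.5592, 0.2666, 0.1556]
eef_rot: [3.139, 0.009, -3.049]
force: [0.5, 0.9, -0.1]
grip_width: 0.0658
grip_force: 0.0
```

```bash
python3 -c "
from h import *
to((.563,.0645,.15,185),(.563,.0645,.15,160),(.563,.0645,.026,185))"
```

```text
(0.563, 0.0645, 0.15, 185) -> [  14.8 -201.6    5. ] [0.003 0.009 0.005] rows 4.0
(0.563, 0.0645, 0.15, 160) -> [  14.8 -201.6    5. ] [0.005 0.008 0.441] rows 4.0
(0.563, 0.0645, 0.026, 185) -> [  15.9 -201.9  129. ] [0.003 0.009 0.005] rows 4.8
t 6.0 tcp [0.5592 0.2666 0.1556] rpy [ 179.8    0.5 -174.7] w 0.0658 q [ 0.39  0.49  1.38 -0.    1.27 -1.28]
```

arm_command --plan '[[[0.016, -0.268, 0, 0, 0, 0, -0.4], [0.016, -0.268, 0, 0, 0, 0, -0.4], [0.016, -0.268, 0, 0, 0, 0, -0.4], [0.016, -0.268, 0, 0, 0, 0, -0.4], [0.016, -0.268, 0, 0, 0, 0, -0.4], [0.016, -0.268, 0, 0, 0, 0, -0.4], [0.016, -0.268, 0, 0, 0, 0, -0.4]]]'

```text
time_s: 6.7
ee_pos: [0.5635, 0.0654, 0.149]
eef_rot: [3.141, -0.001, -3.049]
force: [-0.1, 0.9, 0.0]
grip_width: 0.0658
grip_force: 0.0
```

```bash
python3 -c "
from h import *
import cv2
i=cams.camera_info('wrist');p,d=cams.camera('wrist');cv2.imwrite('pics/w3.png',p);np.save('w3i.npy',i,allow_pickle=True)
to((.563,.0645,.15,185),(.563,.0645,.026,185))
"
```

```text
(0.563, 0.0645, 0.15, 185) -> [ 0.7 -1.2 -0.9] [ 0.    -0.     0.006] rows 0.0
(0.563, 0.0645, 0.026, 185) -> [  0.6  -1.2 123.1] [ 0.    -0.     0.006] rows 2.5
t 6.75 tcp [0.5636 0.0657 0.1491] rpy [ 180.    -0.  -174.6] w 0.0656 q [ 0.05  0.39  1.54  0.    1.22 -1.61]
```

View pics/w3.png

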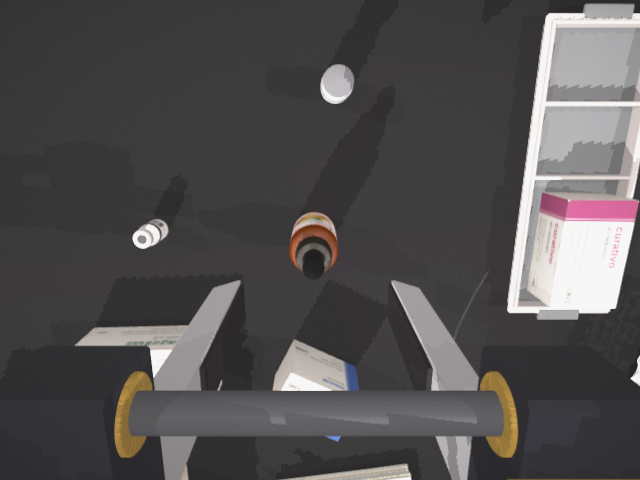

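Plaster carton sits flat in the wide compartment; the dropper tip is at (314,265), large vial cap (338,80), small vial cap (144,238).

```bash
python3 -c "
from h import *
i=np.load('w3i.npy',allow_pickle=True).item()
for n,q,z in(('lv',(339,79),.047),('sv',(144,238),.034),('dr',(314,266),.102),('drshoulder',(314,245),.07)):print(n,px2w('',*q,z,i))
"
```

```text
lv [0.45671953 0.06975182 0.047     ]
sv [ 0.57597513 -0.05938525  0.034     ]
dr [0.56334893 0.06390402 0.102     ]
drshoulder [0.55988151 0.06342873 0.07      ]
```

Scaled: 124 mm is 0.1653, 110 mm is 0.1467.

arm_command --plan '[[[0, -0.0013, 0.0533, 0, 0, 0, -0.4], [0, -0.0013, 0.1067, 0, 0, 0, -0.4], [0, -0.0013, 0.1467, 0, 0, 0, -0.4], [0, -0.0013, 0.1653, 0, 0, 0, -0.4], [0, -0.0013, 0.1653, 0, 0, 0, -0.4], [0, -0.0013, 0.1653, 0, 0, 0, -0.4], [0, -0.0013, 0.1653, 0, 0, 0, 1], [0, -0.0013, 0.1653, 0, 0, 0, 1], [0, -0.0013, 0.1653, 0, 0, 0, 1], [0, -0.0013, 0.1653, 0, 0, 0, 1], [0, -0.0013, 0.1653, 0, 0, 0, 1], [0, -0.0013, 0.1653, 0, 0, 0, 1]]]' --squeeze 18

```text
time_s: 7.95
ee_pos: [0.5639, 0.0634, 0.0257]
eef_rot: [-3.142, 0.0, -3.049]
force: [-0.9, 0.2, 2.5]
grip_width: 0.0317
grip_force: 18.0
```

```bash
python3 -c "
from h import *
to((.563,.0645,.10,185),(.4785,.258,.08,185),(.4785,.258,.029,185))
"
```

```text
(0.563, 0.0645, 0.1, 185) -> [  0.8   1.1 -74.3] [-0.     0.     0.005] rows 1.5
(0.4785, 0.258, 0.08, 185) -> [ 67.1 201.6 -54.4] [-0.     0.     0.005] rows 4.4
(0.4785, 0.258, 0.029, 185) -> [ 67.1 201.6  -3.4] [-0.     0.     0.005] rows 4.3
t 7.95 tcp [0.5639 0.0634 0.0257] rpy [-180.     0.  -174.7] w 0.0317 q [ 0.05  0.55  1.63 -0.    0.97 -1.62]
```

Scaled: 201 mm is 0.268, 188 mm is 0.2507.

arm_command --plan '[[[0, 0, -0.04, 0, 0, 0, 1], [0, 0, -0.0867, 0, 0, 0, 1], [0.016, 0.0467, -0.1, 0, 0, 0, 1], [0.032, 0.1, -0.1, 0, 0, 0, 1], [0.0507, 0.1533, -0.1, 0, 0, 0, 1], [0.0693, 0.2067, -0.1, 0, 0, 0, 1], [0.0827, 0.2507, -0.1, 0, 0, 0, 1], [0.0893, 0.268, -0.1, 0, 0, 0, 1], [0.0893, 0.268, -0.08, 0, 0, 0, 1], [0.0893, 0.268, -0.0467, 0, 0, 0, 1], [0.0893, 0.268, -0.02, 0, 0, 0, 1], [0.0893, 0.268, -0.0107, 0, 0, 0, 1]]]'

```text
time_s: 9.15
ee_pos: [0.4779, 0.2565, 0.0316]
eef_rot: [-3.141, -0.003, -3.05]
force: [0.6, 0.4, 0.1]
grip_width: 0.0317
grip_force: 18.0
```

Scaled: 5 mm is 0.0067, 4 mm is 0.0053.

arm_command --plan '[[[0, 0, 0.0027, 0, 0, 0, 1], [0, 0, 0.0053, 0, 0, 0, 1], [0, 0, 0.0067, 0, 0, 0, 1], [0, 0, 0.0067, 0, 0, 0, 1]]]'

```text
time_s: 9.55
ee_pos: [0.4788, 0.2575, 0.029]
eef_rot: [3.141, 0.001, -3.049]
force: [0.8, -0.4, 0.1]
grip_width: 0.0317
grip_force: 18.0
```

```bash
python3 -c "
from h import *
to((.4785,.258,.029,185))
"
```

```text
(0.4785, 0.258, 0.029, 185) -> [0.3 0.5 0. ] [0.    0.001 0.005] rows 0.0
t 9.55 tcp [0.4788 0.2575 0.029 ] rpy [ 1.800e+02  1.000e-01 -1.747e+02] w 0.0317 q [ 0.43  0.5   1.7   0.    0.95 -1.24]
```

Scaled: -110 mm is -0.1467, -70 mm is -0.0933.

arm_command --plan '[[[0, 0, 0.0013, 0, 0, 0, 1], [0, 0, 0.0013, 0, 0, 0, 1], [0, 0, 0.0013, 0, 0, 0, -0.2], [0, 0, 0.0013, 0, 0, 0, -0.2], [0, 0, 0.0013, 0, 0, 0, -0.2], [0, 0, 0.0013, 0, 0, 0, -0.2], [0, 0, -0.04, 0, 0, 0, -0.2], [0, 0, -0.0933, 0, 0, 0, -0.2], [0, 0, -0.1467, 0, 0, 0, -0.2], [0, 0, -0.1467, 0, 0, 0, -0.2]]]'

```text
time_s: 10.55
ee_pos: [0.4805, 0.2584, 0.1436]
eef_rot: [3.139, 0.008, -3.049]
force: [0.5, 0.7, -0.9]
grip_width: 0.056
grip_force: 0.0
```

Scaled: -185 mm is -0.2467, 38 mm is 0.0507.

arm_command --plan '[[[0.0507, -0.2467, 0, 0, 0, 0, -0.2], [0.0507, -0.2467, 0, 0, 0, 0, -0.2], [0.0507, -0.2467, 0, 0, 0, 0, -0.2], [0.0507, -0.2467, 0, 0, 0, 0, -0.2], [0.0507, -0.2467, 0, 0, 0, 0, -0.2], [0.0507, -0.2467, 0, 0, 0, 0, -0.2], [0.0507, -0.2467, 0, 0, 0, 0, -0.2]]]'

```text
time_s: 11.25
ee_pos: [0.4577, 0.0705, 0.1381]
eef_rot: [3.141, -0.0, -3.049]
force: [0.3, -0.2, -0.7]
grip_width: 0.0566
grip_force: 0.0
```

```bash
python3 -c "
from h import *
import cv2
i=cams.camera_info('wrist');p,d=cams.camera('wrist');cv2.imwrite('pics/w4.png',p);np.save('w4i.npy',i,allow_pickle=True)
to((.457,.07,.13,185),(.457,.07,.012,185))
"
```

```text
(0.457, 0.07, 0.13, 185) -> [ 0.8 -0.6  8.1] [ 0.    -0.     0.006] rows 0.2
(0.457, 0.07, 0.012, 185) -> [  0.8  -0.6 126.1] [ 0.    -0.     0.006] rows 2.5
t 11.3 tcp [0.4578 0.0706 0.1381] rpy [ 180.    -0.  -174.6] w 0.0563 q [ 0.07  0.18  1.84  0.    1.13 -1.59]
```

View pics/w4.png

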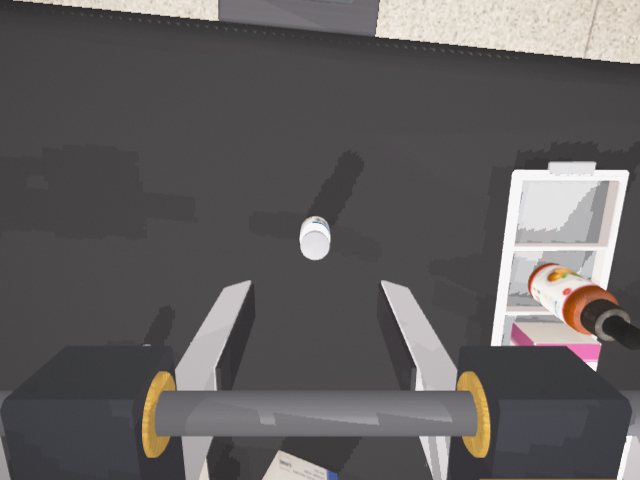

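The dropper stands in the middle compartment (545–620, 265–330); the large vial cap at (315,246) is centred between the fingers.

arm_command --plan '[[[0.0013, 0, 0.0533, 0, 0, 0, -0.2], [0.0013, 0, 0.1067, 0, 0, 0, -0.2], [0.0013, 0, 0.1493, 0, 0, 0, -0.2], [0.0013, 0, 0.1707, 0, 0, 0, -0.2], [0.0013, 0, 0.1707, 0, 0, 0, -0.2], [0.0013, 0, 0.1707, 0, 0, 0, 0.1], [0.0013, 0, 0.1707, 0, 0, 0, 1], [0.0013, 0, 0.1707, 0, 0, 0, 1], [0.0013, 0, 0.1707, 0, 0, 0, 1], [0.0013, 0, 0.1707, 0, 0, 0, 1], [0.0013, 0, 0.1707, 0, 0, 0, 1]]]' --squeeze 10

```text
time_s: 12.4
ee_pos: [0.457, 0.0697, 0.0109]
eef_rot: [3.142, 0.001, -3.049]
force: [-0.5, 0.5, 5.7]
grip_width: 0.0218
grip_force: 10.0
```

```bash
python3 -c "
from h import *
to((.4255,.253,.07,185),(.4255,.253,.015,185))
"
```

```text
(0.4255, 0.253, 0.07, 185) -> [ 14.5 185.5 -59.1] [0.    0.001 0.005] rows 3.9
(0.4255, 0.253, 0.015, 185) -> [ 14.5 185.5  -4.1] [0.    0.001 0.005] rows 3.7
t 12.4 tcp [0.457  0.0697 0.0109] rpy [ 180.     0.  -174.7] w 0.0218 q [ 0.07  0.38  1.93  0.    0.83 -1.59]
```

Scaled: 186 mm is 0.248, 175 mm is 0.2333.

arm_command --plan '[[[0, 0, -0.0333, 0, 0, 0, 1], [0, 0, -0.08, 0, 0, 0, 1], [0.004, 0.0467, -0.1, 0, 0, 0, 1], [0.008, 0.1, -0.1, 0, 0, 0, 1], [0.012, 0.1533, -0.1, 0, 0, 0, 1], [0.016, 0.2, -0.1, 0, 0, 0, 1], [0.0187, 0.2333, -0.1, 0, 0, 0, 1], [0.0187, 0.248, -0.1, 0, 0, 0, 1], [0.0187, 0.248, -0.08, 0, 0, 0, 1], [0.0187, 0.248, -0.0467, 0, 0, 0, 1], [0.0187, 0.248, -0.02, 0, 0, 0, 1], [0.0187, 0.248, -0.0107, 0, 0, 0, 1]]]'

```text
time_s: 13.6
ee_pos: [0.425, 0.2525, 0.0167]
eef_rot: [-3.141, -0.003, -3.05]
force: [0.3, 0.5, 0.5]
grip_width: 0.0219
grip_force: 10.0
```

Scaled: 5 mm is 0.0067, 4 mm is 0.0053.

arm_command --plan '[[[0, 0, 0.0027, 0, 0, 0, 1], [0, 0, 0.0053, 0, 0, 0, 1], [0, 0, 0.0067, 0, 0, 0, 1], [0, 0, 0.0067, 0, 0, 0, 1]]]'

```text
time_s: 14.0
ee_pos: [0.426, 0.2536, 0.014]
eef_rot: [3.141, 0.001, -3.049]
force: [0.1, 0.4, -1.0]
grip_width: 0.0216
grip_force: 10.0
```

Scaled: -126 mm is -0.168, -115 mm is -0.1533.

arm_command --plan '[[[0, 0, 0.0007, 0, 0, 0, 1], [0, 0, 0.0007, 0, 0, 0, 0.2], [0, 0, 0.0007, 0, 0, 0, 0.2], [0, 0, 0.0007, 0, 0, 0, 0.2], [0, 0, 0.0007, 0, 0, 0, 0.2], [0, 0, -0.04, 0, 0, 0, 0.2], [0, 0, -0.0933, 0, 0, 0, 0.2], [0, 0, -0.1533, 0, 0, 0, 0.2], [0, 0, -0.168, 0, 0, 0, -0.4], [0, 0, -0.168, 0, 0, 0, -0.4]]]'

```text
time_s: 15.0
ee_pos: [0.4263, 0.2539, 0.1408]
eef_rot: [3.14, 0.003, -3.049]
force: [-0.8, -0.2, 0.7]
grip_width: 0.0503
grip_force: 0.0
```

```bash
python3 -c "
from h import *
import cv2
to((.691,.0775,.14,110),(.691,.0775,.14,70.6))
i=cams.camera_info('wrist');p,d=cams.camera('wrist');cv2.imwrite('pics/w5.png',p)
"
```

```text
(0.691, 0.0775, 0.14, 110) -> [-247.3 -200.     1.3] [0.003 0.002 1.314] rows 8.8
(0.691, 0.0775, 0.14, 70.6) -> [-247.3 -200.     1.3] [4.000e-03 1.000e-03 2.002e+00] rows 13.4
t 15.0 tcp [0.4263 0.2539 0.1408] rpy [ 179.9    0.2 -174.7] w 0.0503 q [ 0.46  0.24  1.75 -0.    1.14 -1.2 ]
```

View pics/w5.png

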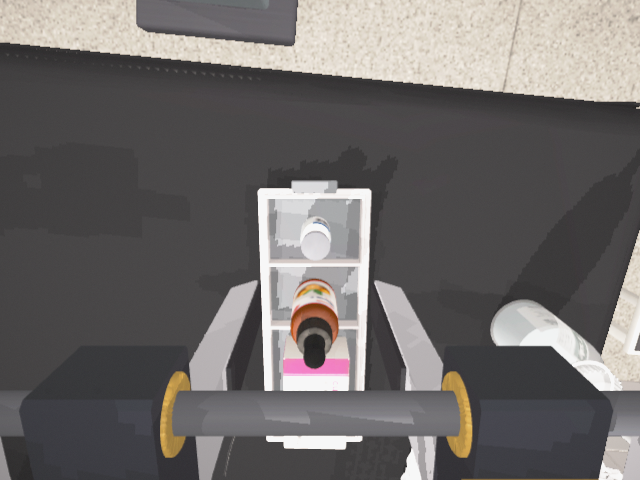

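All three items of the first kit stand in their compartments. On to the vial carton.

Scaled: -247 mm is -0.3293, -200 mm is -0.2667, 2 rad is 0.6366.

arm_command --plan '[[[-0.3293, -0.2667, 0.0013, 0, 0, 0.417, -0.4], [-0.3293, -0.2667, 0.0013, 0, 0, 0.417, -0.4], [-0.3293, -0.2667, 0.0013, 0, 0, 0.417, -0.4], [-0.3293, -0.2667, 0.0013, 0, 0, 0.417, -0.4], [-0.3293, -0.2667, 0.0013, 0, 0, 0.417, -0.4], [-0.3293, -0.2667, 0.0013, 0, 0, 0.417, -0.4], [-0.3293, -0.2667, 0.0013, 0, 0, 0.417, -0.4], [-0.3293, -0.2667, 0.0013, 0, 0, 0.417, -0.4], [-0.3293, -0.2667, 0.0013, 0, 0, 0.6366, -0.4], [-0.3293, -0.2667, 0.0013, 0, 0, 0.6366, -0.4], [-0.3293, -0.2667, 0.0013, 0, 0, 0.6366, -0.4], [-0.3293, -0.2667, 0.0013, 0, 0, 0.6366, -0.4]]]'

```text
time_s: 16.25
ee_pos: [0.6893, 0.0771, 0.1352]
eef_rot: [-3.138, 0.001, 1.428]
force: [0.8, -0.4, -1.4]
grip_width: 0.0661
grip_force: 0.0
```

```bash
python3 -c "
from h import *
to((.691,.0775,.14,70.6))"
```

```text
(0.691, 0.0775, 0.14, 70.6) -> [ 0.7  1.6 -4.8] [-0.004  0.001  0.195] rows 1.3
t 16.25 tcp [0.6893 0.0771 0.1352] rpy [-179.8    0.    81.8] w 0.0661 q [0.06 0.68 1.12 0.   1.34 0.2 ]
```

Scaled: 0.15 rad is 0.0477.

arm_command --plan '[[[0, 0, 0, 0, 0, 0.0477, -0.4], [0, 0, 0, 0, 0, 0.0477, -0.4], [0, 0, 0, 0, 0, 0.0477, -0.4], [0, 0, 0, 0, 0, 0.0477, -0.4]]]'

```text
time_s: 16.65
ee_pos: [0.6898, 0.0771, 0.1374]
eef_rot: [-3.14, 0.0, 1.287]
force: [0.5, 0.2, -0.7]
grip_width: 0.0664
grip_force: 0.0
```

```bash
python3 -c "
from h import *
import cv2
i=cams.camera_info('wrist');p,d=cams.camera('wrist');cv2.imwrite('pics/w6.png',p);np.save('w6i.npy',i,allow_pickle=True)
to((.691,.0775,.14,70.6),(.691,.0775,.02,70.6))
"
```

```text
(0.691, 0.0775, 0.14, 70.6) -> [ 0.7  1.  -2.3] [-0.001  0.     0.054] rows 0.4
(0.691, 0.0775, 0.02, 70.6) -> [  0.7   1.1 117.7] [-0.001  0.     0.054] rows 2.4
t 16.7 tcp [0.6899 0.0771 0.1377] rpy [-180.     0.    73.7] w 0.0658 q [ 0.06  0.68  1.12 -0.    1.34  0.34]
```

View pics/w6.png

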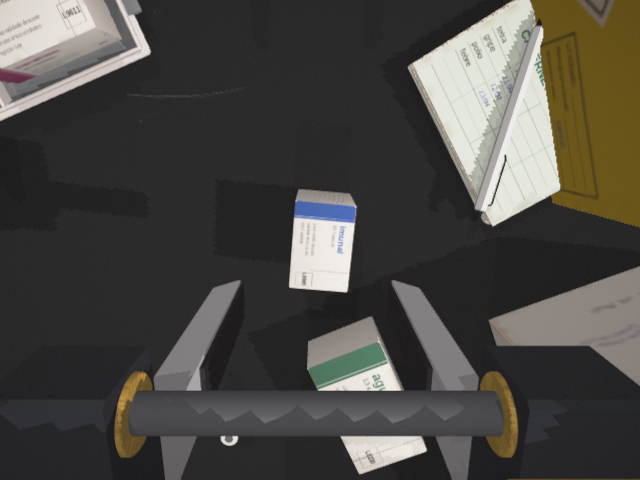

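The vial carton's top face is at (297,201)–(356,205)–(348,293)–(289,288), slightly turned from the tool.

```bash
python3 -c "
from h import *
i=np.load('w6i.npy',allow_pickle=True).item()
W=np.array([px2w('',*q,.052,i) for q in((297,201),(356,205),(348,293),(289,288))]);e=np.diff(W,axis=0);print(W.mean(0),np.linalg.norm(e,axis=1),np.degrees(np.arctan2(e[:,1],e[:,0])))
"
```

```text
[0.69406528 0.07554669 0.052     ] [0.03781302 0.0605075  0.04009896] [ -20.21944455 -109.99576624  158.52676542]
```

Scaled: 118 mm is 0.1573, 100 mm is 0.1333, 0.06 rad is 0.0191.

arm_command --plan '[[[0, 0.0027, 0.04, 0, 0, 0.0191, -0.4], [0, 0.0027, 0.0933, 0, 0, 0.0191, -0.4], [0, 0.0027, 0.1333, 0, 0, 0.0191, -0.4], [0, 0.0027, 0.1573, 0, 0, 0.0191, -0.4], [0, 0.0027, 0.1573, 0, 0, 0.0191, -0.4], [0, 0.0027, 0.1573, 0, 0, 0.0191, -0.4], [0, 0.0027, 0.1573, 0, 0, 0.0191, 1], [0, 0.0027, 0.1573, 0, 0, 0.0191, 1], [0, 0.0027, 0.1573, 0, 0, 0.0191, 1], [0, 0.0027, 0.1573, 0, 0, 0.0191, 1], [0, 0.0027, 0.1573, 0, 0, 0.0191, 1]]]' --squeeze 15

```text
time_s: 17.8
ee_pos: [0.6923, 0.0766, 0.0212]
eef_rot: [3.141, -0.0, 1.224]
force: [-1.2, -0.9, 5.3]
grip_width: 0.0402
grip_force: 14.9
```

```bash
python3 -c "
from h import *
to((.691,.0775,.11,70),(.5613,-.255,.11,13.2),(.5613,-.255,.023,13.2))
"
```

```text
(0.691, 0.0775, 0.11, 70) -> [  0.4  -1.4 -88.8] [ 0.001 -0.     0.002] rows 1.8
(0.5613, -0.255, 0.11, 13.2) -> [-356.3  -10.3  -88.9] [ 0.001 -0.001  0.993] rows 7.3
(0.5613, -0.255, 0.023, 13.2) -> [-356.4  -10.4   -1.9] [ 0.001 -0.001  0.993] rows 7.1
t 17.8 tcp [0.6923 0.0766 0.0212] rpy [179.9  -0.   70.1] w 0.0402 q [ 0.06  0.8   1.2  -0.    1.14  0.4 ]
```

Scaled: -356 mm is -0.4747, -90 mm is -0.12, 0.99 rad is 0.3151.

arm_command --plan '[[[0, 0, -0.0533, 0, 0, 0, 1], [0, 0, -0.1067, 0, 0, 0, 1], [-0.4747, -0.0133, -0.12, 0, 0, 0.3151, 1], [-0.4747, -0.0133, -0.12, 0, 0, 0.3151, 1], [-0.4747, -0.0133, -0.12, 0, 0, 0.3151, 1], [-0.4747, -0.0133, -0.12, 0, 0, 0.3151, 1], [-0.4747, -0.0133, -0.12, 0, 0, 0.3151, 1], [-0.4747, -0.0133, -0.12, 0, 0, 0.3151, 1], [-0.4747, -0.0133, -0.12, 0, 0, 0.3151, 1], [-0.4747, -0.0133, -0.12, 0, 0, 0.3151, 1], [-0.4747, -0.0133, -0.12, 0, 0, 0.3151, 1], [-0.4747, -0.0133, -0.12, 0, 0, 0.3151, 1]]]'

```text
time_s: 19.0
ee_pos: [0.5618, -0.2538, 0.1103]
eef_rot: [-3.141, 0.0, 0.235]
force: [-0.5, -0.6, -0.1]
grip_width: 0.0402
grip_force: 14.9
```

```bash
python3 -c "
from h import *
import cv2
i=cams.camera_info('wrist');p,d=cams.camera('wrist');cv2.imwrite('pics/w7.png',p);np.save('w7i.npy',i,allow_pickle=True)
to((.5613,-.255,.11,13.2),(.5613,-.255,.024,13.2))
"
```

```text
(0.5613, -0.255, 0.11, 13.2) -> [-1.   1.3  0.3] [-0.     0.     0.006] rows 0.0
(0.5613, -0.255, 0.024, 13.2) -> [-1.   1.3 86.3] [-0.     0.     0.006] rows 1.7
t 19.05 tcp [ 0.562  -0.2535  0.1103] rpy [-180.     0.    13.5] w 0.0401 q [-0.48  0.53  1.42  0.    1.19  0.85]
```

View pics/w7.png

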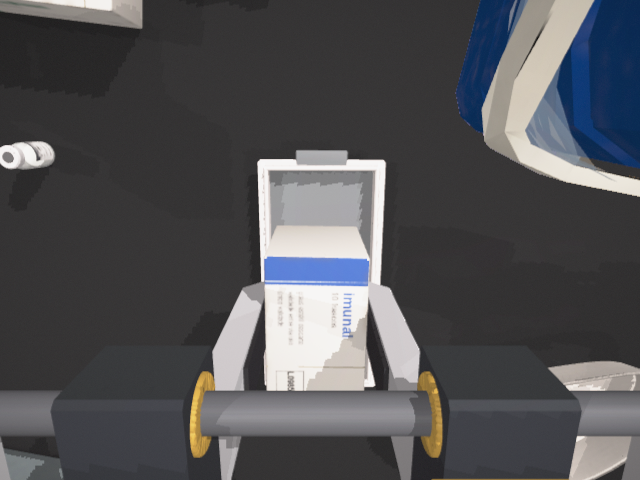

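```bash
python3 -c "
from h import *
i=np.load('w7i.npy',allow_pickle=True).item()
W=np.array([px2w('',*q,.014,i)[:2] for q in((258,161),(385,161))]);print(W.round(4),np.linalg.norm(W[0]-W[1]),np.degrees(np.arctan2(*(W[0]-W[1])[::-1])))
c=W.mean(0);a=np.radians(103.2+90);u=np.array([np.cos(a),np.sin(a)])
for k in(-.0265,.0525):print((c+u*(k+.0805)).round(4))
i=cams.camera_info('top');T=np.linalg.inv(i['world_to_cam']);d=np.load('top0.npy')
v,u=np.mgrid[:480,:640]
P=np.stack([(u-i['cx'])/i['fx']*d,(v-i['cy'])/i['fy']*d,d],-1)@T[:3,:3].T+T[:3,3]
k=(P[...,2]>.09)&(P[...,0]>.5)&(P[...,0]<.75)&(P[...,1]<-.2)&(P[...,1]>-.45)
q=P[k];print(k.sum());print(q[np.argsort(q[:,0])[:8]].round(3) if k.any() else '');print(q[np.argsort(-q[:,1])[:5]].round(3) if k.any() else '')
"
```

```text
[[ 0.6074 -0.2049]
 [ 0.6265 -0.285 ]] 0.08231448868363914 103.40189163596268
[ 0.5644 -0.2573]
[ 0.4875 -0.2753]
5250
[[ 0.638 -0.322  0.15 ]
 [ 0.639 -0.328  0.147]
 [ 0.639 -0.318  0.148]
 [ 0.639 -0.321  0.148]
 [ 0.639 -0.316  0.148]
 [ 0.639 -0.326  0.145]
 [ 0.639 -0.328  0.223]
 [ 0.639 -0.334  0.142]]
[[ 0.739 -0.281  0.192]
 [ 0.745 -0.281  0.192]
 [ 0.728 -0.282  0.188]
 [ 0.749 -0.282  0.205]
 [ 0.745 -0.282  0.204]]
```

Scaled: 86 mm is 0.1147, 85 mm is 0.1133.

arm_command --plan '[[[-0.0013, 0.004, 0.0333, 0, 0, 0, 1], [-0.0013, 0.004, 0.0733, 0, 0, 0, 1], [-0.0013, 0.004, 0.096, 0, 0, 0, 1], [-0.0013, 0.004, 0.1067, 0, 0, 0, 1], [-0.0013, 0.004, 0.1107, 0, 0, 0, 1], [-0.0013, 0.004, 0.1133, 0, 0, 0, 1], [-0.0013, 0.004, 0.1147, 0, 0, 0, 1], [-0.0013, 0.004, 0.1147, 0, 0, 0, 1]]]'

```text
time_s: 19.85
ee_pos: [0.5615, -0.258, 0.0251]
eef_rot: [3.141, -0.001, 0.234]
force: [-0.8, 0.1, -0.6]
grip_width: 0.0403
grip_force: 14.9
```

Scaled: -85 mm is -0.1133, -40 mm is -0.0533.

arm_command --plan '[[[0, 0, 0.0013, 0, 0, 0, 1], [0, 0, 0.0013, 0, 0, 0, 1], [0, 0, 0.0013, 0, 0, 0, -0.2], [0, 0, 0.0013, 0, 0, 0, -0.2], [0, 0, 0.0013, 0, 0, 0, -0.2], [0, 0, 0.0013, 0, 0, 0, -0.2], [0, 0, -0.0533, 0, 0, 0, -0.2], [0, 0, -0.1133, 0, 0, 0, -0.2], [0, 0, -0.1133, 0, 0, 0, -0.2]]]'

```text
time_s: 20.75
ee_pos: [0.5635, -0.2592, 0.1157]
eef_rot: [3.135, -0.007, 0.234]
force: [1.1, -1.2, -1.3]
grip_width: 0.056
grip_force: 0.0
```

Scaled: -189 mm is -0.252, 60 mm is 0.08.

arm_command --plan '[[[0.08, -0.252, 0, 0, 0, 0, -0.2], [0.08, -0.252, 0, 0, 0, 0, -0.2], [0.08, -0.252, 0, 0, 0, 0, -0.2], [0.08, -0.252, 0, 0, 0, 0, -0.2], [0.08, -0.252, 0, 0, 0, 0, -0.2], [0.08, -0.252, 0, 0, 0, 0, -0.2], [0.08, -0.252, 0, 0, 0, 0, -0.2]]]'

```text
time_s: 21.45
ee_pos: [0.5757, -0.0611, 0.1093]
eef_rot: [3.142, 0.0, 0.233]
force: [-0.1, -0.2, -0.1]
grip_width: 0.0564
grip_force: 0.0
```

```bash
python3 -c "
from h import *
import cv2
i=cams.camera_info('wrist');p,d=cams.camera('wrist');cv2.imwrite('pics/w8.png',p);np.save('w8i.npy',i,allow_pickle=True)
to((.576,-.059,.11,13.4),(.576,-.059,.006,13.4))
"
```

```text
(0.576, -0.059, 0.11, 13.4) -> [ 0.8 -2.3 -0.7] [ 0.     0.    -0.002] rows 0.1
(0.576, -0.059, 0.006, 13.4) -> [  0.9  -2.3 103.3] [ 0.     0.    -0.002] rows 2.1
t 21.5 tcp [ 0.5757 -0.0614  0.1093] rpy [180.    0.   13.3] w 0.0563 q [-0.17  0.46  1.54 -0.    1.15  1.17]
```

View pics/w8.png

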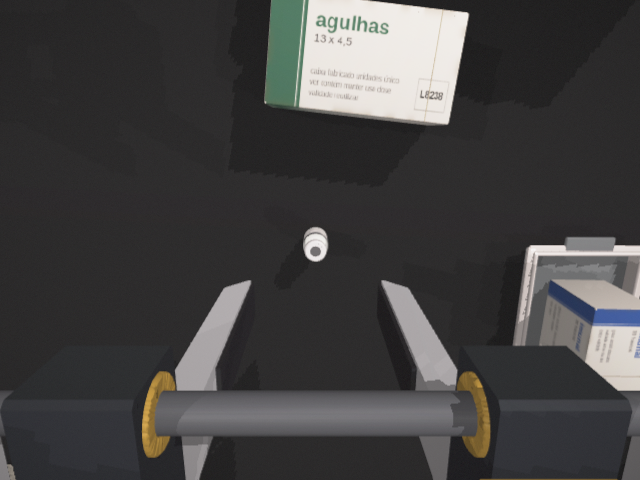

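The small vial cap (316,251) is centred between the fingertips (251/381); the vial carton stands in its compartment.

```bash
python3 -c "
from h import *
i=np.load('w8i.npy',allow_pickle=True).item();print(px2w('',316,251,.034,i),px2w('',316,234,.016,i))"
```

```text
[ 0.57695441 -0.06145274  0.034     ] [ 0.58337142 -0.05997697  0.016     ]
```

Scaled: 104 mm is 0.1387, 92 mm is 0.1227.

arm_command --plan '[[[0.0013, 0, 0.0467, 0, 0, 0, -0.2], [0.0013, 0, 0.0933, 0, 0, 0, -0.2], [0.0013, 0, 0.1227, 0, 0, 0, -0.2], [0.0013, 0, 0.1387, 0, 0, 0, -0.2], [0.0013, 0, 0.1387, 0, 0, 0, 0], [0.0013, 0, 0.1387, 0, 0, 0, 0.3], [0.0013, 0, 0.1387, 0, 0, 0, 1], [0.0013, 0, 0.1387, 0, 0, 0, 1], [0.0013, 0, 0.1387, 0, 0, 0, 1], [0.0013, 0, 0.1387, 0, 0, 0, 1], [0.0013, 0, 0.1387, 0, 0, 0, 1]]]' --squeeze 8

```text
time_s: 22.6
ee_pos: [0.577, -0.06, 0.0059]
eef_rot: [3.141, -0.001, 0.234]
force: [-1.6, -0.3, 5.2]
grip_width: 0.0162
grip_force: 8.0
```

```bash
python3 -c "
from h import *
to((.4845,-.2745,.07,13.4),(.4845,-.2745,.009,13.4))"
```

```text
(0.4845, -0.2745, 0.07, 13.4) -> [-139.7  187.3  -64.1] [ 0.    -0.001  0.   ] rows 4.8
(0.4845, -0.2745, 0.009, 13.4) -> [-139.7  187.3   -3.1] [ 0.    -0.001  0.   ] rows 4.7
t 22.6 tcp [ 0.577  -0.06    0.0059] rpy [180.   -0.   13.4] w 0.0162 q [-0.17  0.6   1.59  0.    0.95  1.17]
```

Scaled: 187 mm is 0.2493, 172 mm is 0.2293.

arm_command --plan '[[[0, 0, -0.0333, 0, 0, 0, 1], [0, 0, -0.08, 0, 0, 0, 1], [-0.0333, 0.0453, -0.1, 0, 0, 0, 1], [-0.0667, 0.0893, -0.1, 0, 0, 0, 1], [-0.104, 0.1387, -0.1, 0, 0, 0, 1], [-0.14, 0.1867, -0.1, 0, 0, 0, 1], [-0.1707, 0.2293, -0.1, 0, 0, 0, 1], [-0.1867, 0.2493, -0.1, 0, 0, 0, 1], [-0.1867, 0.2493, -0.0867, 0, 0, 0, 1], [-0.1867, 0.2493, -0.0467, 0, 0, 0, 1], [-0.1867, 0.2493, -0.02, 0, 0, 0, 1], [-0.1867, 0.2493, -0.0107, 0, 0, 0, 1]]]'

```text
time_s: 23.8
ee_pos: [0.4832, -0.2727, 0.0109]
eef_rot: [-3.139, 0.002, 0.235]
force: [-0.1, 0.3, 0.7]
grip_width: 0.0164
grip_force: 8.0
```

Scaled: 4.5 mm is 0.006, 4 mm is 0.0053.

arm_command --plan '[[[0, 0, 0.0027, 0, 0, 0, 1], [0, 0, 0.0053, 0, 0, 0, 1], [0, 0, 0.006, 0, 0, 0, 1], [0, 0, 0.006, 0, 0, 0, 1]]]'

```text
time_s: 24.2
ee_pos: [0.4842, -0.2744, 0.0096]
eef_rot: [3.141, -0.001, 0.234]
force: [-0.3, 0.2, 0.3]
grip_width: 0.016
grip_force: 8.0
```

Scaled: -170 mm is -0.2267, -140 mm is -0.1867.

arm_command --plan '[[[0, 0, 0.0013, 0, 0, 0, 1], [0, 0, 0.0013, 0, 0, 0, 1], [0, 0, 0.0013, 0, 0, 0, 0.25], [0, 0, 0.0013, 0, 0, 0, 0.25], [0, 0, 0.0013, 0, 0, 0, 0.25], [0, 0, -0.0267, 0, 0, 0, 0.25], [0, 0, -0.08, 0, 0, 0, 0.25], [0, 0, -0.1333, 0, 0, 0, 0.25], [0, 0, -0.1867, 0, 0, 0, 0.25], [0, 0, -0.2267, 0, 0, 0, 0.25]]]'

```text
time_s: 25.2
ee_pos: [0.4841, -0.2745, 0.1816]
eef_rot: [3.14, -0.001, 0.234]
force: [-0.7, -0.5, 0.6]
grip_width: 0.0353
grip_force: 0.0
```

```bash
python3 -c "
from h import *
import cv2
p,d=cams.camera('scene');s,_=cams.camera('wrist')
a=cv2.resize(p[160:400,200:500],(750,600))
cv2.imwrite('pics/s9.png',a);cv2.imwrite('pics/w9.png',s)
"
```

```text
(no output)
```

View pics/s9.png

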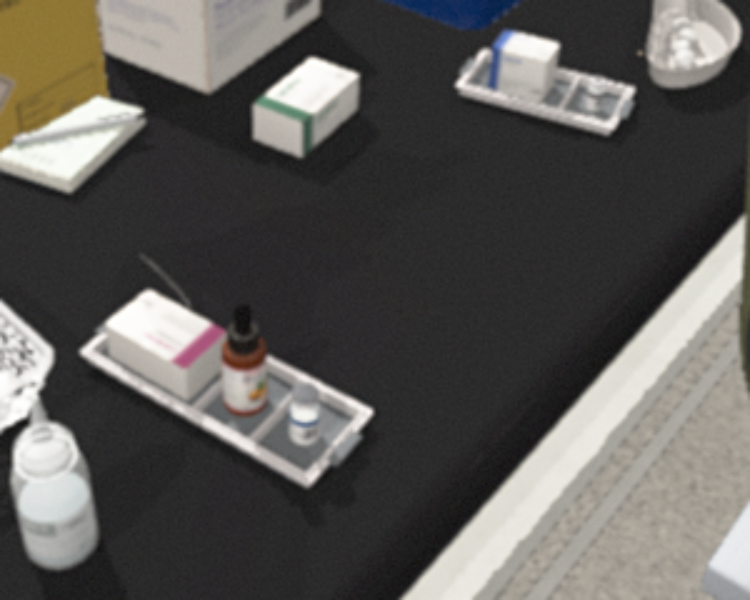

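View pics/w9.png

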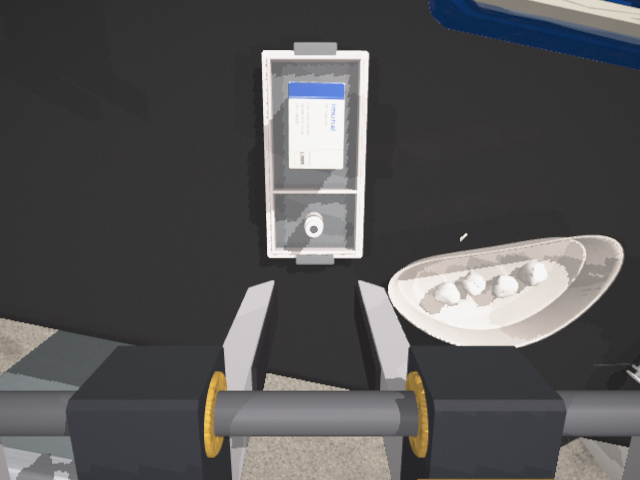

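```bash
python3 -c "
from h import *
import cv2
i=cams.camera_info('wrist');p,d=cams.camera('wrist');T=np.linalg.inv(i['world_to_cam'])
v,u=np.mgrid[200:245,300:330];dd=d[200:245,300:330]
P=np.stack([(u-i['cx'])/i['fx']*dd,(v-i['cy'])/i['fy']*dd,dd],-1)@T[:3,:3].T+T[:3,3]
q=P.reshape(-1,3);k=(dd.ravel()>0)&(q[:,2]>.03);print(k.sum(),np.percentile(q[k,2],[50,95]),q[k].mean(0))
s,_=cams.camera('scene');cv2.imwrite('pics/s10.png',cv2.resize(s[170:220,380:460],(800,500),interpolation=cv2.INTER_CUBIC))
"
```

```text
248 [0.03740136 0.03855484] [ 0.48424716 -0.27482248  0.03719045]
```

View pics/s10.png

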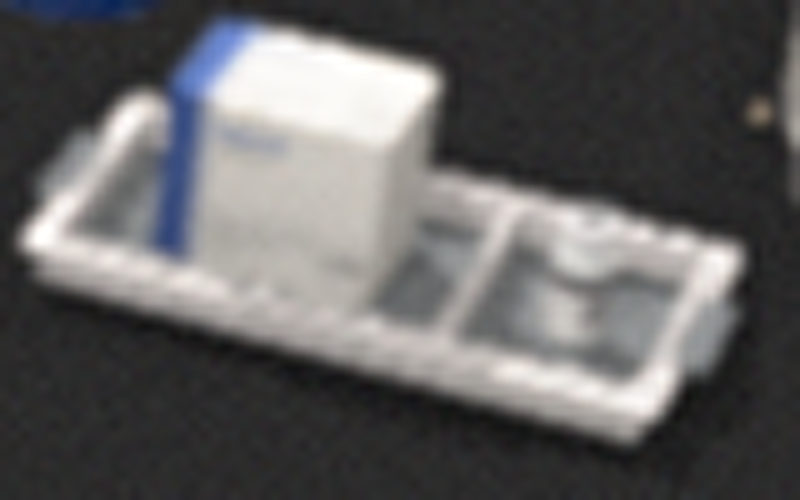

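The small vial stands upright: its cap is at (590,240) in the crop, and its top measures 37 mm (34 mm vial plus 3 mm floor). The vial carton sits flat, so I'm handing in.

```bash
python3 -c "
from station import ctrl
print(ctrl.hand_in())"
```

```text
the job is handed in; nothing more can be done
None
```

Both kits are made up as asked and the job is handed in, after about 25 s of robot time: all five items stand upright in their compartments, and the needle carton and nozzle bottle were not touched.

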